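# Change the bench over from the pull test to the friction test

### The job

Put away the L-shaped and the straight grip plate, tabs up, in the shallow black tray, turned so that they nest side by side and both lie flat on its floor. Set the friction sled on the bench in front of the force gauge, in line with the gauge's stem, with its eye facing the stem's tip and about 20 mm away from it, and stand the check weight upright on the middle of the sled. Set things down rather than dropping them, and leave the bottle, the jar and the parts bin where they are.

Things in the scene. Friction and masses are not known exactly. Their poses are not given: they have to be found in the camera images.
- l_plate: loose L-shaped aluminium grip plate, 8 mm thick, 150 g; upright steel tab 24 mm long (x), 12 mm thick (y), its top 38 mm above the plate's underside: grip it across the 12 mm. Origin: underside, below the tab's centre. Long leg: x -38 to +70, y -20 to +16 mm; short leg: x -38 to -2, y +16 to +52 mm (108 x 72 mm outline, 72 x 36 mm notch at the +x +y corner).
- straight_plate: loose rectangular aluminium grip plate, 72 mm (x) by 36 mm (y), 8 mm thick (about 90 g); upright steel tab 24 mm long (x), 12 mm thick (y), its top 38 mm above the plate's underside: grip it across the 12 mm. Origin: centre of the underside. It fits the notch of the L plate.
- sled: loose friction-test sled: a grey flat block 64 mm (x) by 50 mm (y), 22 mm high, black rubber underneath (about 200 g); a dark steel ring 22 mm across (the eye) sticks out of the middle of one short side, its +x side, to 52 mm from the centre, 12 mm up. Origin: centre of the underside; x points to the eye. Grip it across the 50 mm.
- weight: loose steel check weight: an upright cylinder 36 mm across and 36 mm high, with a narrow neck and a 22 mm knob above, 55 mm high in all (about 300 g). Origin: centre of the underside, z up.
- tray: shallow rectangular black tray, fixed to the bench; outside 130 mm (x) by 94 mm (y), inside 120 by 84 mm, floor 4 mm thick, rim 14 mm high. Origin: centre of its underside; x along its long side. The two grip plates nest into a 108 x 72 mm rectangle, which fits in two ways, half a turn apart.
- gauge: white force gauge lying fixed on a dark steel cradle plate 90 mm wide; gauge 145 x 66 mm, top 41 mm high, display up; a thin steel stem with a small hook sticks out of its end, 20 mm above the bench. Origin: on the bench, directly below the stem's tip; the stem points along -x, the gauge and its cradle extend from +28 to +190 mm along +x.
- bottle: bystander: closed white plastic bottle, 56 mm across, 140 mm high, standing loose. Origin: centre of the underside.
- jar: bystander: clear jar with a blue cap, 60 mm across, 70 mm high, standing loose. Origin: centre of the underside.
- bin: bystander: small open red parts bin, 90 x 110 mm, 55 mm high, standing loose. Origin: centre of the underside.
Not all that is in view belongs to the job. Leave any blue or yellow look-alike of the l_plate alone.

How it is judged:
By the outcome, as a careful person would: the job done as asked, in the order asked, and still so for the second after the job is handed in, with the robot touching nothing.
It also fails if it takes over 112 s, if anything falls off the work surface, if the arm or the gripper's body presses on something with over 40 N, if the wrist force passes 120 N, or if a joint passes its speed limit or range.

### The arm

A 7-joint arm with a two-finger parallel gripper is mounted at the origin on the work surface. World frame = base frame: x ahead of the robot, y to its left, z up, the work surface at z = 0. Lengths are in mm, angles in rad, forces in N, time in s.
With the tool pointing down it reaches from about 400 to 875 mm from the base axis. Payload 4.4 kg.
Tool frame: the origin (TCP) lies at the very end of the fingers, on their centre line; the grasp point (between the pads) lies ctrl.grip_point_offset behind it (ctrl.grip_point_offset is the distance from the TCP to the grasp point, in mm); z points along the fingers, y is the line along which they close (so a half turn about z gives the same grasp; the last joint's range is limited). The gripper opens to 85 mm and grips with 20 to 120 N. Pads are 22 mm wide; open, the fingers measure 114 mm over their backs; the gripper's body (76 mm by 85 mm) begins 54 mm behind the grasp point. The pads swing forward as they close: fully open they stand 13 mm farther back than shut.
Start: joints at [1.162, 0.628, 0.038, 1.517, -0.027, 0.996, -0.02], TCP at [218.509, -612.186, 231.313] pointing down, gripper open.
Joint ranges: [-3.06, 3.06], [-0.37, 2.12], [-1.25, 1.32], [0.18, 2.47], [-1.1, 4.24], [0.23, 1.98], [-2.94, 2.94]. Speed limits (rad/s): [2.57, 2.57, 3.14, 3.14, 3.14, 3.14, 3.14].

### API

Orientations are given as [roll, pitch, yaw] about the fixed x, y, z axes, in that order (R = Rz(yaw) Ry(pitch) Rx(roll)).
In Python, from cell import read_state, cams, ctrl, models gives the robot as it stands. The module is installed in compiled form; this text tells all that it offers.
- The arm moves only by the shell command python3 -m creep, which reads ROWS from standard input. ROWS is a JSON object whose key "steps" holds a list of rows, 1 to 12 of them, each of 7 numbers: dx, dy, dz in mm, then a rotation vector rx, ry, rz in rad, then the finger opening in mm; each row shifts and turns the commanded pose from where the row before left it, along the tool's axes as they then stand; what a row does not reach is not made up. A row lasts 1/10 s, in which the tool goes at most 50 mm and 0.15 rad, less where a joint would pass 70% of its speed; a pose out of reach is approached as far as the arm can. The fingers move at their own pace and stop on an object; the grip force is fixed at half the most. Time passes only in rows, so rows that do not move let the fingers close. It prints the time, the measured TCP pose, the force, the opening and the grip force at its end. Input that does not fit is refused with a message, and nothing moves.
- read_state(): the state, without advancing time (a new reading comes with each control period).
- cams.get_image(name): name is "scene" or "top" or "wrist"; returns (picture, depth): 400x640x3 uint8, blue, green, red; 400x640 float32, mm along the optical axis (not along the pixel's ray), 0 where there is no reading.
- cams.calibration(name): a dict with "fx", "fy", "cx", "cy" (pixels), "k1" (the pictures are not rectified: a ray, as slopes to the right and down, at radius r is drawn at 1 + k1 r^2 times it, then the intrinsics apply), "rvec" (rotation vector, rad) and "tvec" (3), from world to camera coordinates, as OpenCV has them; the wrist camera has in their place "hand_eye" (4x4, takes a point from camera to tool coordinates, whose origin is the TCP and whose axes are the flange's). Camera axes: x right, y down, z forward; pixel columns grow to the right and rows downward; lengths in mm; the calibration is good to about 2 mm. A picture is of the moment at which its call begins: read the wrist's pose just before it. calibration takes no time and is no camera call.
- ctrl.finish_job(): hands the job in; it is judged then, once.
Trained networks look in the newest picture that a camera, given by its name, has taken for a name from the list of things; names that differ only in an ending like _2 or _b are one class to them, and where a whole thing is asked for, a point or a joint stands for the part that bears it (a point fixed in the world has none). Each returns a list of dicts, best first, with "confidence" (0 to 1); they miss things now and then, are a little off and sometimes report something else, mostly with a low value. They report only what shows in the picture. A call takes as long as a camera call. They do not tell look-alikes from the thing itself.
- models.search_frame(thing, camera): "extent" ([left, top, right, bottom] in pixels, round what is visible of it).
- models.mark_of(thing, camera): "position" ([column, row] in pixels: a listed point, or the origin of a listed thing).
The state is a dict: "clock": time; "qpos": joint angles; "qd": joint speeds; "tau": joint torques, N m; "eef_pos": TCP position; "tool_rot": TCP orientation; "force": force on the tool from outside, world axes, zero at the start; "torque": the same for the moment, N m; "width": finger opening in mm; "gripper_force": force on a finger pad.
Only numpy, scipy, OpenCV 4.12 (cv2) and the standard library are available. Lean on these libraries where they do the work, as an engineer would, in place of code of your own. Each camera call takes 0.05 s, during which the arm holds its last target. There are 200 camera calls.

## Working session

There is one attempt and no reset: what is moved stays moved. The work goes in short steps, Python scripts to look and compute and a shell command to move; the robot and the scene stay as the last step left them, time stands still between calls to the robot, and variables do not carry over. Pictures are saved under pics/ and viewed, at most 14 in all, crops included, and the job is handed in when it is done.

```bash
mkdir -p pics
python3 - <<'E'
from cell import read_state,cams,ctrl,models
import cv2
s=read_state();print(s['clock'],s['eef_pos'],s['tool_rot'],s['width'],ctrl.grip_point_offset)
for n in('scene','top'):
    im,d=cams.get_image(n);cv2.imwrite(f'pics/{n}0.png',im);print(n,cams.calibration(n))
    for t in('l_plate','straight_plate','sled','weight','tray','gauge','bottle','jar','bin'):
        print(t,[(([round(float(v)) for v in a['position']]),round(a['confidence'],2)) for a in models.mark_of(t,n)][:4])
print(cams.calibration('wrist'))
E
```

```text
0.0 [ 218.24095337 -611.59029453  230.39897152] [-3.13969457e+00  7.13316600e-05  3.42783214e-01] 85.35749494966552 18.700000000000003
scene {'fx': 507.6769709915336, 'fy': 507.6769709915336, 'cx': 321.033862403993, 'cy': 200.3384210112913, 'k1': -0.023624034691532965, 'rvec': array([ 2.33090109,  0.57533733, -0.22412415]), 'tvec': array([-486.76973692,  -94.39856644, 1736.7088914 ])}
l_plate [([338, 163], 0.91), ([320, 120], 0.81), ([363, 104], 0.72), ([292, 160], 0.61)]
straight_plate [([272, 244], 0.6)]
sled [([244, 289], 0.59)]
weight [([310, 197], 0.57)]
tray [([381, 205], 0.78)]
gauge [([327, 289], 0.75)]
bottle [([397, 156], 0.93)]
jar [([236, 372], 0.95), ([329, 287], 0.56)]
bin [([362, 130], 0.92), ([335, 162], 0.26)]
top {'fx': 387.62032686343025, 'fy': 387.62032686343025, 'cx': 319.3550965868454, 'cy': 207.4815756929182, 'k1': -0.018330201813356425, 'rvec': array([ 2.1609098 , -2.20915729,  0.05375384]), 'tvec': array([  87.9895359 ,  477.33123811, 1359.04427561])}
l_plate [([210, 263], 0.98), ([272, 261], 0.87), ([252, 216], 0.67), ([159, 235], 0.64)]
straight_plate [([370, 215], 0.78), ([253, 216], 0.18)]
sled [([425, 215], 0.77), ([315, 215], 0.39)]
weight [([316, 218], 0.54)]
tray [([288, 158], 0.85)]
gauge [([385, 156], 0.88)]
bottle [([222, 168], 0.61)]
jar [([480, 180], 0.56)]
bin [([206, 214], 0.63), ([317, 217], 0.47)]
{'fx': 334.35207081290304, 'fy': 334.35207081290304, 'cx': 323.0012907486187, 'cy': 202.05281245500805, 'k1': -0.06845770333437973, 'hand_eye': array([[ 5.15073168e-04, -9.58519385e-01, -2.85026883e-01,
         7.32550159e+01],
       [ 9.99999657e-01,  3.08651670e-04,  7.69135808e-04,
        -1.70603225e-01],
       [-6.49257558e-04, -2.85027181e-01,  9.58519214e-01,
        -1.42465889e+02],
       [ 0.00000000e+00,  0.00000000e+00,  0.00000000e+00,
         1.00000000e+00]])}
```

Run:
```python
import cv2
im=cv2.imread('pics/top0.png')[120:320,120:520]
cv2.imwrite('pics/top0c.png',cv2.resize(im,None,fx=2,fy=2,interpolation=cv2.INTER_CUBIC))
im=cv2.imread('pics/scene0.png')[80:400,180:440]
cv2.imwrite('pics/scene0c.png',cv2.resize(im,None,fx=1.85,fy=1.85,interpolation=cv2.INTER_CUBIC))
```

```text
(no output)
```

View pics/top0c.png

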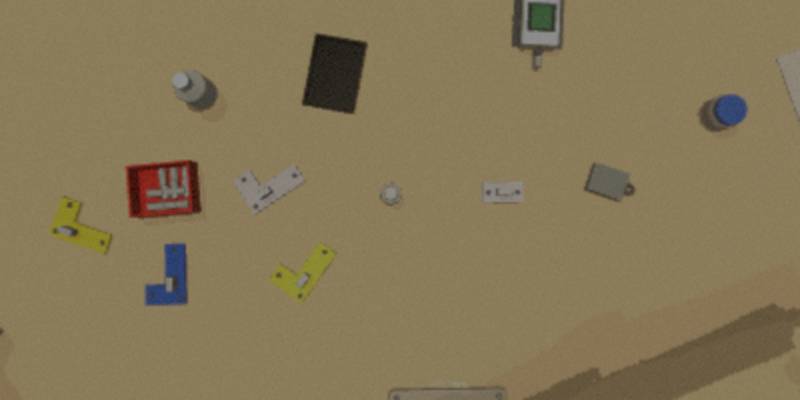

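View pics/scene0c.png

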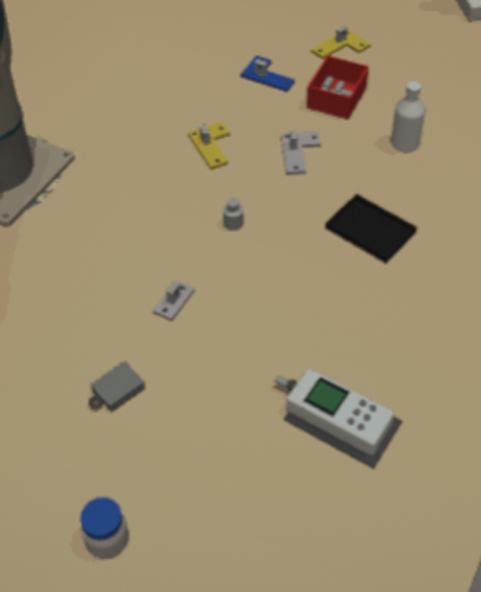

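The top crop (2x, offset 120,120) shows the aluminium L plate at (265,190), straight plate at (503,192), sled at (608,182) with its eye to the right, weight at (391,193), tray at (335,73) and stem tip at (537,66). The yellow and blue L plates are decoys.

```bash
cat > h.py <<'E'
import numpy as np,cv2
from scipy.spatial.transform import Rotation as R
from cell import read_state,cams,ctrl,models
def cam_pose(n,s=None):
    c=cams.calibration(n);K=np.array([[c['fx'],0,c['cx']],[0,c['fy'],c['cy']],[0,0,1]]);D=np.array([c['k1'],0,0,0.])
    if n=='wrist':
        T=np.eye(4);T[:3,:3]=R.from_euler('xyz',s['tool_rot']).as_matrix();T[:3,3]=s['eef_pos'];T=T@c['hand_eye']
    else:
        T=np.eye(4);T[:3,:3]=R.from_rotvec(c['rvec']).as_matrix();T[:3,3]=c['tvec'];T=np.linalg.inv(T)
    return K,D,T
def p2w(px,z,cp):
    K,D,T=cp;u=cv2.undistortPoints(np.array(px,float).reshape(-1,1,2),K,D).reshape(-1,2)
    d=np.c_[u,np.ones(len(u))]@T[:3,:3].T;o=T[:3,3]
    return (o+d*((np.asarray(z)-o[2])/d[:,2])[:,None])[:,:2]
def w2p(P,cp):
    K,D,T=cp;Ti=np.linalg.inv(T);return cv2.projectPoints(np.array(P,float).reshape(-1,1,3),R.from_matrix(Ti[:3,:3]).as_rotvec(),Ti[:3,3],K,D)[0].reshape(-1,2)
def look(name,fn):
    s=read_state();im,d=cams.get_image(name);cv2.imwrite(f'pics/{fn}.png',im);np.savez(f'pics/{fn}.npz',im=im,d=d,pos=s['eef_pos'],rot=s['tool_rot'])
    return im,d,cam_pose(name,s),s
def load(name,fn):
    f=np.load(f'pics/{fn}.npz');return f['im'],f['d'],cam_pose(name,dict(eef_pos=f['pos'],tool_rot=f['rot']))
def delta(goal,yaw):
    "tool-axes move (rotate in place last) to TCP goal, tool down with yaw; yaw mod pi nearest"
    s=read_state();Rm=R.from_euler('xyz',s['tool_rot'])
    y=s['tool_rot'][2];dy=(yaw-y+np.pi/2)%np.pi-np.pi/2
    rv=(Rm.inv()*R.from_euler('xyz',[np.pi,0,y+dy])).as_rotvec()
    print('move first in tool axes',Rm.inv().apply(np.array(goal)-s['eef_pos']).round(1),'rot',rv.round(3),'other rz',round(rv[2]-np.sign(rv[2])*np.pi,2),'q7',round(s['qpos'][6],2),'t',s['clock'])
E
python3 - <<'E'
from h import *
im=cv2.imread('pics/top0.png');cp=cam_pose('top')
for n,px,z in(('L',(252.5,215),8),('straight',(371,216),8),('sled',(424,211),22),('weight',(315.5,217),36),('tray',(287.5,157),14),('tip',(388.5,152.5),20),('bottle',(217,165),70),('jar',(482,176),50),('bin',(202,215),30),('traytop1',(303,140),14),('traytop2',(277,138),14),('traytop3',(272,172),14),('eye',(435,214.5),12)):
    print(n,p2w([px],z,cp).round())
E
```

```text
L [[458. 317.]]
straight [[ 445. -105.]]
sled [[ 458. -290.]]
weight [[445.  91.]]
tray [[663. 188.]]
tip [[ 669. -173.]]
bottle [[630. 426.]]
jar [[ 574. -489.]]
bin [[461. 491.]]
traytop1 [[723. 131.]]
traytop2 [[733. 224.]]
traytop3 [[610. 244.]]
eye [[ 445. -331.]]
```

```bash
echo '{"steps": [[42, -21.3, 0, 0, 0, 0, 85], [42, -21.3, 0, 0, 0, 0, 85], [42, -21.3, 0, 0, 0, 0, 85], [42, -21.3, 0, 0, 0, 0, 85], [42, -21.3, 0, 0, 0, 0, 85], [42, -21.3, 0, 0, 0, 0, 85], [42, -21.3, 0, 0, 0, 0, 85], [42, -21.3, 0, 0, 0, 0, 85], [42, -21.3, 0, 0, 0, 0, 85], [42, -21.3, 0, 0, 0, 0, 85], [42, -21.3, 0, 0, 0, 0, 85], [42, -21.3, 0, 0, 0, 0, 85]]}' | python3 -m creep; echo '{"steps": [[0, 0, 0, 0, 0, 0.115, 85], [0, 0, 0, 0, 0, 0.115, 85], [0, 0, 0, 0, 0, 0.113, 85], [0, 0, 0, 0, 0, 0, 85], [0, 0, 0, 0, 0, 0, 85]]}' | python3 -m creep
python3 - <<'E'
from h import *
im,d,cp,s=look('wrist','w1');print(s['eef_pos'],s['tool_rot'],s['clock'],s['qpos'].round(2))
for t in('straight_plate','sled','weight','gauge'):
    print(t,[([round(float(v)) for v in a['position']],p2w([a['position']],0,cp).round(),round(a['confidence'],2)) for a in models.mark_of(t,'wrist')][:2])
E
```

```text
clock: 2.2
eef_pos: [608.5, -200.6, 231.5]
tool_rot: [3.141, -0.0, 0.343]
force: [-0.6, -0.7, -0.1]
width: 85.1
gripper_force: 0.0
clock: 2.7
eef_pos: [607.3, -201.9, 231.3]
tool_rot: [3.142, 0.0, 0.003]
force: [0.7, 0.1, 0.3]
width: 85.1
gripper_force: 0.0
[ 607.29942639 -201.93718587  231.33695566] [3.14150922e+00 1.42515588e-05 2.59854996e-03] 2.7 [ 0.2   0.62  0.12  1.55 -0.09  0.98 -1.22]
straight_plate [([250, 293], array([[ 448., -109.]]), 0.7)]
sled [([394, 286], array([[ 459., -292.]]), 0.6)]
weight [([100, 289], array([[449.,  92.]]), 0.8)]
gauge [([300, 116], array([[ 667., -177.]]), 0.7)]
```

```bash
echo '{"steps": [[0, -44, 0, 0, 0, 0, 85], [0, -44, 0, 0, 0, 0, 85], [0, -44, 0, 0, 0, 0, 85], [0, -44, 0, 0, 0, 0, 85], [0, -44, 0, 0, 0, 0, 85], [0, -44, 0, 0, 0, 0, 85], [0, -44, 0, 0, 0, 0, 85], [0, -44, 0, 0, 0, 0, 85], [0, 0, 0, 0, 0, 0, 85], [0, 0, 0, 0, 0, 0, 85]]}' | python3 -m creep
python3 - <<'E'
from h import *
im,d,cp,s=look('wrist','w2');print(s['eef_pos'],s['tool_rot'],s['clock'],s['qpos'].round(2))
for t in('straight_plate','l_plate','weight','tray'):
    print(t,[([round(float(v)) for v in a['position']],p2w([a['position']],0,cp).round(),round(a['confidence'],2)) for a in models.mark_of(t,'wrist')][:3])
E
```

```text
clock: 3.95
eef_pos: [607.0, 151.5, 231.2]
tool_rot: [-3.141, 0.0, 0.003]
force: [1.0, -1.5, 0.2]
width: 84.8
gripper_force: 0.0
[607.04185344 151.48017881 231.15036604] [-3.14145008e+00  2.37577246e-04  3.40183255e-03] 3.95 [-0.37  0.6   0.12  1.59 -0.09  0.96 -1.78]
straight_plate [([521, 294], array([[ 444., -109.]]), 0.97)]
l_plate []
weight [([372, 292], array([[449.,  88.]]), 0.59)]
tray [([290, 114], array([[669., 187.]]), 0.98)]
```

View pics/w1.png

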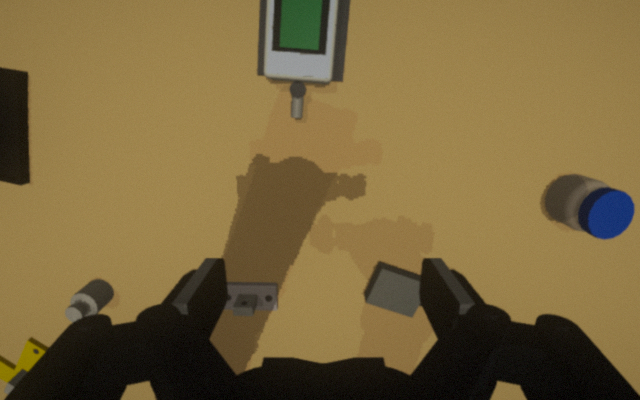

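View pics/w2.png

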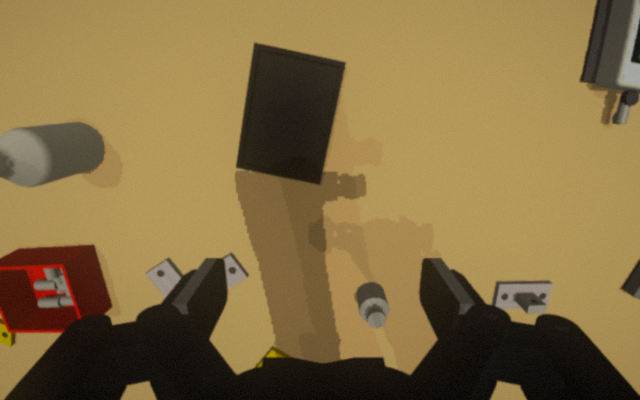

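In w1 the gauge stem tip is at (297,118). In w2 the tray's rim corners are at (255,43), (344,63), (321,184) and (236,168), and the fingers hide the L plate, so I'll move in closer behind it.

```bash
echo '{"steps": [[-29.5, -26.4, 0, 0, 0, 0, 85], [-29.5, -26.4, 0, 0, 0, 0, 85], [-29.5, -26.4, 0, 0, 0, 0, 85], [-29.5, -26.4, 0, 0, 0, 0, 85], [-29.5, -26.4, 0, 0, 0, 0, 85], [-29.5, -26.4, 0, 0, 0, 0, 60], [0, 0, 0, 0, 0, 0, 50], [0, 0, 0, 0, 0, 0, 50]]}' | python3 -m creep
python3 - <<'E'
from h import *
im,d,cp=load('wrist','w2')
m=((im.max(2)<60)&(np.add.outer(np.arange(400),np.zeros(640))<260)).astype(np.uint8)
n,l,st,c=cv2.connectedComponentsWithStats(m);print(st)
k=l[110,290];cn=max(cv2.findContours((l==k).astype(np.uint8),0,1)[0],key=cv2.contourArea)[:,0]
w=p2w(cn,14,cp).astype(np.float32);print(cv2.minAreaRect(w),cv2.boxPoints(cv2.minAreaRect(w)))
print('corners',p2w([(255,43),(344,63),(321,184),(236,168)],14,cp).round(1))
im,d,cp,s=look('wrist','w3');print(s['eef_pos'],s['tool_rot'])
E
```

```text
clock: 5.0
eef_pos: [430.4, 308.3, 231.6]
tool_rot: [-3.141, -0.001, 0.001]
force: [-0.3, -0.5, 0.1]
width: 50.0
gripper_force: 0.0
[[     0      0    640    400 243597]
 [   581      0     33     83   1152]
 [   625      1      1      1      1]
 [   632     24      8     39    171]
 [   237     45    107    139  10847]
 [   587     75      1      1      1]
 [   620     90     18     15    199]
 [   619    105      1      1      1]
 [   614    113      4      9     19]
 [   216    259      7      1      7]
 [   425    259      5      1      5]]
((666.2813720703125, 188.0899200439453), (92.28739929199219, 128.33860778808594), 78.34794616699219) [[594.1149  155.85727]
 [719.8088  129.93701]
 [738.4478  220.32257]
 [612.75397 246.24283]]
corners [[738.9 220.2]
 [719.9 130.9]
 [594.1 153.8]
 [611.8 246.9]]
[430.43384631 308.33324028 231.61119686] [-3.14148222e+00 -6.35071258e-04  7.86382149e-04]
```

View pics/w3.png

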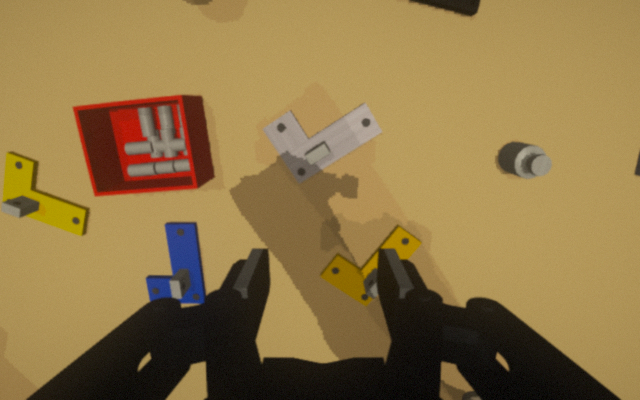

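w3 shows the aluminium L plate with its outer corner at (303,184), long-leg end at (382,129)/(365,104) and short-leg end at (263,129)/(291,110). The bin and decoys are to the left.

```bash
cat >> h.py <<'E'
from scipy.optimize import minimize,least_squares
LP=np.array([(-38,-20),(70,-20),(70,16),(-2,16),(-2,52),(-38,52)],float)
SP=np.array([(-36,-18),(36,-18),(36,18),(-36,18)],float)
def pose_pts(p,P,z):
    c,s=np.cos(p[2]),np.sin(p[2]);return np.c_[np.array(P)@np.array([[c,s],[-s,c]])+p[:2],np.full(len(P),z)]
def fit_corners(P,px,z,cp,p0):
    r=least_squares(lambda p:(w2p(pose_pts(p,P,z),cp)-px).ravel(),p0,x_scale=[10,10,.1]);return r.x,np.abs(r.fun).max()
def fit_mask(P,mask,z,cp,p0):
    def cost(p):
        q=w2p(pose_pts(p,P,z),cp);a=np.zeros(mask.shape,np.uint8);cv2.fillPoly(a,[np.round(q*16).astype(np.int32)],255,cv2.LINE_AA,4)
        a=a/255.;return 1-np.minimum(a,mask).sum()/np.maximum(a,mask).sum()
    p0=np.array(p0,float)
    r=minimize(cost,p0,method='Nelder-Mead',options=dict(initial_simplex=np.vstack([p0,p0+[4,0,0],p0+[0,4,0],p0+[0,0,.08]]),xatol=.02,fatol=1e-5))
    return r.x,r.fun
E
python3 - <<'E'
from h import *
im,d,cp=load('wrist','w3')
px=np.array([(303,184),(382,129),(365,104),(310,138),(291,110),(263,129)],float)
p,e=fit_corners(LP,px,8,cp,[458,317,-.9]);print(p,e)
hsv=cv2.cvtColor(im,cv2.COLOR_BGR2HSV);b=hsv[:,:,1]
m=((b<70)).astype(np.uint8)
roi=np.zeros_like(m);q=w2p(pose_pts(p,LP*1.15,8),cp);cv2.fillPoly(roi,[q.astype(np.int32)],1);roi=cv2.dilate(roi,np.ones((9,9)))
m=cv2.morphologyEx(m*roi,cv2.MORPH_CLOSE,np.ones((7,7)))
pf,c=fit_mask(LP,m,8,cp,p);print(pf,c)
print('tab top proj',w2p(pose_pts(pf,[(12,6),(-12,6),(-12,-6),(12,-6)],38),cp).round())
delta([pf[0],pf[1],60],pf[2])
E
```

```text
[454.04389776 312.62516386  -0.98493649] 2.811183320904121
[453.50699635 313.80649404  -0.98354513] 0.06319993915523192
tab top proj [[324. 143.]
 [305. 156.]
 [311. 166.]
 [331. 153.]]
move first in tool axes [ 21.9  -6.6 171.6] rot [-0.    -0.001  0.982] other rz -2.16 q7 -2.17 t 5.05
```

```bash
echo '{"steps": [[11, -3.3, 35, 0, 0, 0, 40], [11, -3.3, 35, 0, 0, -0.14, 40], [0, 0, 0, 0, 0, -0.145, 40], [0, 0, 0, 0, 0, -0.145, 40], [0, 0, 0, 0, 0, -0.145, 40], [0, 0, 0, 0, 0, -0.145, 40], [0, 0, 0, 0, 0, -0.145, 40], [0, 0, 0, 0, 0, -0.145, 40], [0, 0, 0, 0, 0, -0.145, 40], [0, 0, 0, 0, 0, -0.145, 40], [0, 0, 0, 0, 0, -0.145, 40], [0, 0, 0, 0, 0, -0.145, 40]]}' | python3 -m creep | head -3;echo '{"steps": [[0, 0, 0, 0, 0, -0.145, 40], [0, 0, 0, 0, 0, -0.145, 40], [0, 0, 0, 0, 0, -0.145, 40], [0, 0, 0, 0, 0, -0.13, 40], [0, 0, 0, 0, 0, 0, 40], [0, 0, 0, 0, 0, 0, 40]]}' | python3 -m creep
python3 - <<'E'
from h import *
delta([453.5,313.8,60],-.9835)
im,d,cp,s=look('wrist','w4');print(models.mark_of('l_plate','wrist')[:3])
v=im.copy();cv2.polylines(v,[w2p(pose_pts([453.5,313.8,-.9835],LP,8),cp).astype(np.int32)],True,(0,0,255));cv2.imwrite('pics/w4o.png',v)
E
```

```text
clock: 6.25
eef_pos: [454.4, 312.7, 161.2]
tool_rot: [3.141, 0.001, 1.591]
clock: 6.85
eef_pos: [453.7, 313.4, 161.1]
tool_rot: [-3.141, 0.001, 2.149]
force: [-0.5, 0.3, -0.1]
width: 40.2
gripper_force: 0.0
move first in tool axes [5.000e-01 1.000e-01 1.011e+02] rot [-0.    0.   -0.01] other rz 3.13 q7 -0.48 t 6.85
[{'position': [321.3, 182.3], 'confidence': 0.88}, {'position': [148.6, 153.0], 'confidence': 0.6}]
```

View pics/w4o.png

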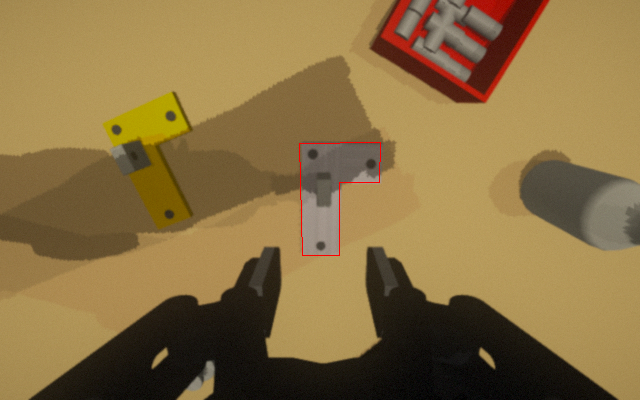

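The overlay matches the plate's outline, so I'll descend and grip.

```bash
echo '{"steps": [[0.5, 0, 40, 0, 0, -0.01, 40], [0, 0, 45, 0, 0, 0, 40], [0, 0, 35, 0, 0, 0, 40], [0, 0, 20, 0, 0, 0, 40], [0, 0, 10, 0, 0, 0, 40], [0, 0, 0, 0, 0, 0, 30], [0, 0, 0, 0, 0, 0, 10], [0, 0, 0, 0, 0, 0, 5], [0, 0, 0, 0, 0, 0, 5], [0, 0, 0, 0, 0, 0, 5]]}' | python3 -m creep; echo '{"steps": [[0, 0, 0, 0, 0, 0, 5], [0, 0, -5, 0, 0, 0, 5], [0, 0, -15, 0, 0, 0, 5], [0, 0, -30, 0, 0, 0, 5], [0, 0, -40, 0, 0, 0, 5], [0, 0, -30, 0, 0, 0, 5], [0, 0, 0, 0, 0, 0, 5]]}' | python3 -m creep
python3 - <<'E'
from h import *
t=-.2035;c,s=np.cos(t),np.sin(t);T=np.array([666.3,188.1]);Rm=np.array([[c,-s],[s,c]])
g=T+Rm@[-18.5,-18.5];print(g,'straight',T+Rm@[20.5,20.5]);delta([*g,131],t)
E
```

```text
clock: 7.95
eef_pos: [452.9, 315.9, 12.5]
tool_rot: [3.139, -0.0, 2.165]
force: [-0.4, -0.1, 6.3]
width: 11.0
gripper_force: 59.6
clock: 8.65
eef_pos: [454.1, 317.2, 135.4]
tool_rot: [3.134, -0.001, 2.164]
force: [1.0, 0.9, -2.0]
width: 10.8
gripper_force: 58.7
[644.44292389 173.72056247] straight [690.52000326 204.03397132]
move first in tool axes [-225.4   77.5    4.9] rot [ 0.008  0.002 -0.774] other rz 2.37 q7 -0.51 t 8.65
```

```bash
echo '{"steps": [[-25, 8.6, 0, 0, 0, 0, 5], [-40, 13.8, 0, 0, 0, 0, 5], [-40, 13.8, 0, 0, 0, 0, 5], [-40, 13.8, 0, 0, 0, 0, 5], [-40, 13.8, 0, 0, 0, 0, 5], [-40, 13.7, 0, 0, 0, 0, 5], [0, 0, 0, 0, 0, -0.129, 5], [0, 0, 0, 0, 0, -0.129, 5], [0, 0, 0, 0, 0, -0.129, 5], [0, 0, 0, 0, 0, -0.129, 5], [0, 0, 0, 0, 0, -0.129, 5], [0, 0, 0, 0, 0, -0.129, 5]]}' | python3 -m creep | tail -3;echo '{"steps": [[0, 0, 0, 0, 0, 0, 5], [0, 0, 0, 0, 0, 0, 5], [0, 0, 0, 0, 0, 0, 5]]}' | python3 -m creep
python3 - <<'E'
from h import *
delta([644.4,173.7,131],-.2035)
im,d,cp,s=look('wrist','w5');print(s['eef_pos'],s['tool_rot'])
z=s['eef_pos'][2]-12.5+8;p=[*s['eef_pos'][:2],s['tool_rot'][2]+np.pi]
v=im.copy();cv2.polylines(v,[w2p(pose_pts(p,LP,z),cp).astype(np.int32)],True,(0,0,255))
c=pose_pts([666.3,188.1,-.2035],[(65,47),(-65,47),(-65,-47),(65,-47)],14)
cv2.polylines(v,[w2p(c,cp).astype(np.int32)],True,(0,255,0));cv2.imwrite('pics/w5o.png',v)
E
```

```text
force: [0.1, -0.4, -1.2]
width: 10.8
gripper_force: 58.7
clock: 10.15
eef_pos: [642.0, 172.1, 130.9]
tool_rot: [-3.141, -0.0, 2.937]
force: [-0.3, 0.2, -1.3]
width: 11.1
gripper_force: 58.7
move first in tool axes [-2.   2.1 -0.1] rot [-0.001 -0.    -0.001] other rz 3.14 q7 0.54 t 10.15
[642.03602147 172.09573903 130.89131214] [-3.14101335e+00 -4.62961877e-04  2.93665299e+00]
```

View pics/w5o.png

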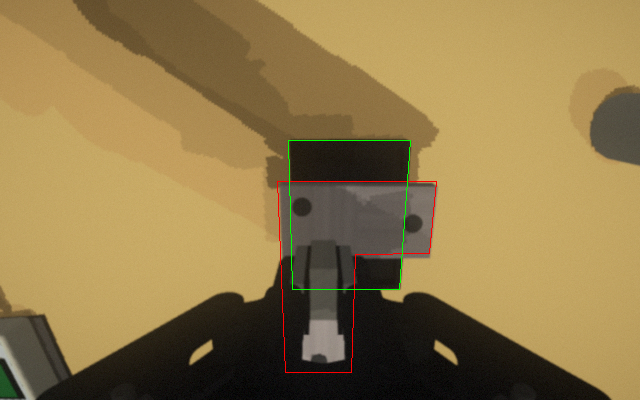

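The held plate matches the prediction to about 2 mm and the tray's outline fits, so I'll lower it.

```bash
echo '{"steps": [[-2, 2, 20, 0, 0, 0, 5], [0, 0, 35, 0, 0, 0, 5], [0, 0, 30, 0, 0, 0, 5], [0, 0, 15, 0, 0, 0, 5], [0, 0, 5, 0, 0, 0, 5], [0, 0, 3, 0, 0, 0, 5], [0, 0, 0, 0, 0, 0, 5], [0, 0, 0, 0, 0, 0, 5]]}' | python3 -m creep;echo '{"steps": [[0, 0, 2, 0, 0, 0, 5], [0, 0, 2, 0, 0, 0, 5], [0, 0, 1, 0, 0, 0, 5], [0, 0, 0, 0, 0, 0, 5]]}' | python3 -m creep
```

```text
clock: 11.0
eef_pos: [645.6, 174.3, 24.7]
tool_rot: [3.14, 0.002, 2.939]
force: [-0.3, 0.6, -0.9]
width: 10.9
gripper_force: 58.7
clock: 11.4
eef_pos: [644.5, 173.8, 18.2]
tool_rot: [-3.141, -0.0, 2.939]
force: [0.4, -0.0, -0.7]
width: 11.0
gripper_force: 58.7
```

```bash
echo '{"steps": [[0, 0, 1, 0, 0, 0, 5], [0, 0, 0.7, 0, 0, 0, 5], [0, 0, 0, 0, 0, 0, 5]]}' | python3 -m creep
```

```text
clock: 11.7
eef_pos: [644.7, 173.9, 16.6]
tool_rot: [-3.142, 0.0, 2.939]
force: [0.7, -0.2, -1.6]
width: 11.0
gripper_force: 58.7
```

```bash
echo '{"steps": [[0, 0, 1, 0, 0, 0, 5], [0, 0, 0.7, 0, 0, 0, 5], [0, 0, 0, 0, 0, 0, 5]]}' | python3 -m creep
```

```text
clock: 12.0
eef_pos: [644.7, 173.9, 16.5]
tool_rot: [-3.141, 0.001, 2.939]
force: [-3.9, -1.9, 9.9]
width: 11.0
gripper_force: 60.3
```

Contact felt; release, rise and go look at the straight plate.

```bash
echo '{"steps": [[0, 0, -1, 0, 0, 0, 16], [0, 0, 0, 0, 0, 0, 24], [0, 0, 0, 0, 0, 0, 26], [0, 0, -15, 0, 0, 0, 26], [0, 0, -35, 0, 0, 0, 26], [0, 0, -45, 0, 0, 0, 26], [0, 0, -45, 0, 0, 0, 26], [14.5, -39.7, -20, 0, 0, 0, 30], [14.5, -39.7, -20, 0, 0, 0, 40], [14.5, -39.7, 0, 0, 0, 0, 40], [14.5, -39.7, 0, 0, 0, 0, 40], [14.5, -39.7, 0, 0, 0, 0, 40]]}' | python3 -m creep | head -2; echo '{"steps": [[14.5, -39.7, 0, 0, 0, 0, 40], [14.5, -39.7, 0, 0, 0, 0, 40], [14.5, -39.7, 0, 0, 0, 0, 40], [14.5, -39.7, 0, 0, 0, 0.14, 40], [0, 0, 0, 0, 0, 0.14, 40], [0, 0, 0, 0, 0, 0.14, 40], [0, 0, 0, 0, 0, 0.14, 40], [0, 0, 0, 0, 0, 0.14, 40], [0, 0, 0, 0, 0, 0.14, 40], [0, 0, 0, 0, 0, 0.14, 40], [0, 0, 0, 0, 0, 0.14, 40], [0, 0, 0, 0, 0, 0.14, 40]]}' | python3 -m creep | head -2;echo '{"steps": [[0, 0, 0, 0, 0, 0.1, 40], [0, 0, 0, 0, 0, 0, 40], [0, 0, 0, 0, 0, 0, 40]]}' | python3 -m creep
python3 - <<'E'
from h import *
im,d,cp,s=look('wrist','w6');print(s['eef_pos'],s['tool_rot'])
print([p2w([a['position']],0,cp).round() for a in models.mark_of('straight_plate','wrist')[:1]])
E
```

```text
clock: 13.2
eef_pos: [532.8, -7.2, 197.1]
clock: 14.4
eef_pos: [445.1, -149.5, 196.8]
clock: 14.7
eef_pos: [445.1, -149.5, 196.5]
tool_rot: [3.141, 0.0, 1.582]
force: [-0.4, 0.3, 0.0]
width: 39.7
gripper_force: 0.0
[ 445.1161408  -149.54821556  196.51108583] [3.14068507e+00 3.00851276e-04 1.58183866e+00]
[array([[ 449., -109.]])]
```

View pics/w6.png

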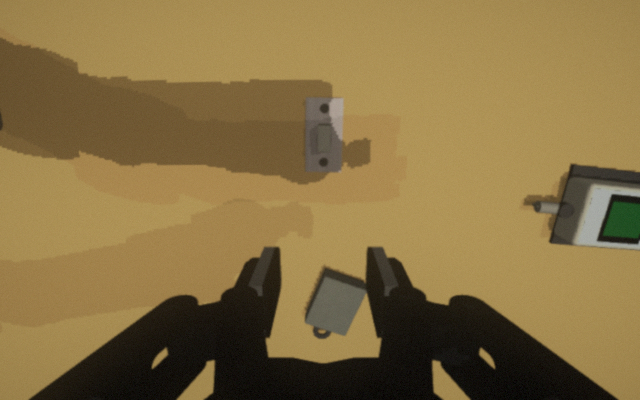

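w6 shows the straight plate with corners at (305,97), (343,97), (343,171) and (305,171). The gauge tip is at (536,208) and the sled is at (335,300).

Run:
```python
from h import *
im,d,cp=load('wrist','w6')
px=np.array([(305,171),(343,171),(343,97),(305,97)],float)[[1,2,3,0]]
p,e=fit_corners(SP,px,8,cp,[447,-108,1.57]);print(p,e)
b=cv2.cvtColor(im,cv2.COLOR_BGR2HSV)[:,:,1]
m=(b<80).astype(np.uint8);roi=np.zeros_like(m);roi[85:183,293:355]=1
m=cv2.morphologyEx(m*roi,cv2.MORPH_CLOSE,np.ones((7,7)));print(cv2.boundingRect(m))
pf,c=fit_mask(SP,m,8,cp,p);print(pf,c)
print('tab top',w2p(pose_pts(p,[(0,0)],38),cp))
delta([p[0],p[1],60],p[2])
```

```text
[ 446.51387998 -106.91293019    1.58296855] 1.1142777157301111
(306, 98, 38, 74)
[ 446.0006801  -107.28712432    1.56778577] 0.06994476931743931
tab top [[324.13719897 138.10744627]]
move first in tool axes [ 42.8   1.9 136.2] rot [ 0.    -0.    -0.002] other rz 3.14 q7 -0.05 t 14.8
```

```bash
echo '{"steps": [[21, 0.7, 20, 0, 0, 0.005, 40], [21.3, 0.7, 35, 0, 0, 0, 40], [0, 0, 45, 0, 0, 0, 40], [0, 0, 40, 0, 0, 0, 40], [0, 0, 25, 0, 0, 0, 40], [0, 0, 15, 0, 0, 0, 40], [0, 0, 5, 0, 0, 0, 40], [0, 0, 0, 0, 0, 0, 30], [0, 0, 0, 0, 0, 0, 10], [0, 0, 0, 0, 0, 0, 5], [0, 0, 0, 0, 0, 0, 5], [0, 0, 0, 0, 0, 0, 5]]}' | python3 -m creep; echo '{"steps": [[0, 0, 0, 0, 0, 0, 5], [0, 0, -5, 0, 0, 0, 5], [0, 0, -15, 0, 0, 0, 5], [0, 0, -30, 0, 0, 0, 5], [0, 0, -40, 0, 0, 0, 5], [0, 0, -30, 0, 0, 0, 5], [0, 0, 0, 0, 0, 0, 5]]}' | python3 -m creep
python3 - <<'E'
from h import *
delta([690.5,204,131],-.2035)
E
```

```text
clock: 16.0
eef_pos: [446.3, -107.7, 11.3]
tool_rot: [3.141, 0.0, 1.574]
force: [-0.5, -0.1, 2.2]
width: 11.2
gripper_force: 58.6
clock: 16.7
eef_pos: [448.3, -107.9, 134.4]
tool_rot: [3.135, 0.001, 1.573]
force: [0.1, 0.7, -0.9]
width: 11.0
gripper_force: 58.6
move first in tool axes [311.3 243.    4.7] rot [ 0.005  0.006 -1.365] other rz 1.78 q7 -0.32 t 16.7
```

```bash
echo '{"steps": [[20, 15.6, 0, 0, 0, 0, 5], [36, 28.1, 0, 0, 0, 0, 5], [36, 28.1, 0, 0, 0, 0, 5], [36, 28.1, 0, 0, 0, 0, 5], [36, 28.1, 0, 0, 0, 0, 5], [36, 28.1, 0, 0, 0, 0, 5], [36, 28.1, 0, 0, 0, 0, 5], [36, 28.1, 0, 0, 0, 0, 5], [36, 28.1, 0, 0, 0, 0, 5], [0, 0, 0, 0, 0, -0.136, 5], [0, 0, 0, 0, 0, -0.136, 5], [0, 0, 0, 0, 0, -0.136, 5]]}' | python3 -m creep | head -2; echo '{"steps": [[0, 0, 0, 0, 0, -0.136, 5], [0, 0, 0, 0, 0, -0.136, 5], [0, 0, 0, 0, 0, -0.136, 5], [0, 0, 0, 0, 0, -0.136, 5], [0, 0, 0, 0, 0, -0.136, 5], [0, 0, 0, 0, 0, -0.136, 5], [0, 0, 0, 0, 0, -0.14, 5], [0, 0, 0, 0, 0, 0, 5], [0, 0, 0, 0, 0, 0, 5]]}' | python3 -m creep|head -2
python3 - <<'E'
from h import *
delta([690.5,204,131],-.2035)
im,d,cp,s=look('wrist','w7');print(s['eef_pos'],s['tool_rot'])
z=s['eef_pos'][2]-11.3+8;p=[*s['eef_pos'][:2],s['tool_rot'][2]]
v=im.copy();cv2.polylines(v,[w2p(pose_pts(p,SP,z),cp).astype(np.int32)],True,(0,0,255))
c=pose_pts([666.3,188.1,-.2035],[(65,47),(-65,47),(-65,-47),(65,-47)],14)
cv2.polylines(v,[w2p(c,cp).astype(np.int32)],True,(0,255,0))
cv2.polylines(v,[w2p(pose_pts([644.6,173.9,-.2035],LP,12),cp).astype(np.int32)],True,(255,0,255));cv2.imwrite('pics/w7o.png',v)
E
```

```text
clock: 17.9
eef_pos: [684.6, 201.3, 129.0]
clock: 18.8
eef_pos: [684.9, 200.9, 129.8]
move first in tool axes [-4.8  4.2 -1.2] rot [-0.001 -0.001 -0.003] other rz 3.14 q7 0.53 t 18.8
[684.94437214 200.8799972  129.79789604] [-3.14064220e+00 -1.39469113e-03  2.93465054e+00]
```

View pics/w7o.png

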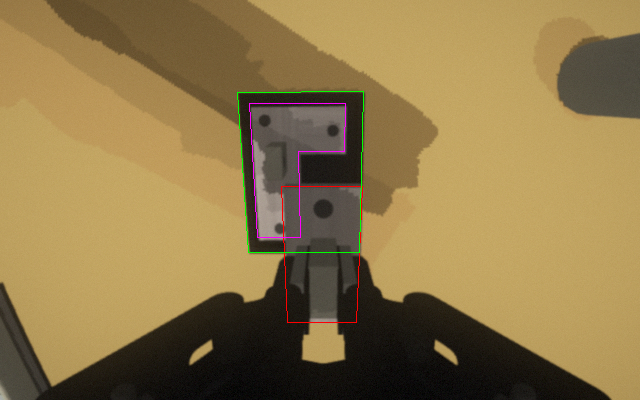

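The L plate lies within the tray where expected, with its top edge at row 104, and the held straight plate matches its outline.

```bash
echo '{"steps": [[-4.8, 4.2, 20, 0, 0, 0, 5], [0, 0, 35, 0, 0, 0, 5], [0, 0, 30, 0, 0, 0, 5], [0, 0, 15, 0, 0, 0, 5], [0, 0, 5, 0, 0, 0, 5], [0, 0, 2, 0, 0, 0, 5], [0, 0, 2, 0, 0, 0, 5], [0, 0, 0, 0, 0, 0, 5]]}' | python3 -m creep; echo '{"steps": [[0, 0, 2, 0, 0, 0, 5], [0, 0, 1.5, 0, 0, 0, 5], [0, 0, 1, 0, 0, 0, 5], [0, 0, 0, 0, 0, 0, 5]]}' | python3 -m creep
```

```text
clock: 19.65
eef_pos: [691.8, 204.7, 23.2]
tool_rot: [3.141, 0.002, 2.937]
force: [0.5, 0.3, -0.9]
width: 10.5
gripper_force: 58.8
clock: 20.05
eef_pos: [691.0, 204.2, 17.4]
tool_rot: [-3.141, -0.0, 2.938]
force: [-1.0, -0.2, -0.1]
width: 11.2
gripper_force: 58.8
```

```bash
echo '{"steps": [[0, 0, 1, 0, 0, 0, 5], [0, 0, 1, 0, 0, 0, 5], [0, 0, 0, 0, 0, 0, 5]]}' | python3 -m creep; echo '{"steps": [[0, 0, 0.7, 0, 0, 0, 5], [0, 0, 0, 0, 0, 0, 5]]}' | python3 -m creep
```

```text
clock: 20.35
eef_pos: [691.1, 204.4, 15.5]
tool_rot: [3.141, 0.0, 2.938]
force: [0.5, -0.2, -1.0]
width: 11.5
gripper_force: 59.0
clock: 20.55
eef_pos: [691.1, 204.4, 15.5]
tool_rot: [-3.142, 0.0, 2.938]
force: [-1.9, -1.0, 4.9]
width: 10.5
gripper_force: 59.6
```

Contact; release, rise and go look at the gauge.

```bash
echo '{"steps": [[0, 0, -0.7, 0, 0, 0, 16], [0, 0, 0, 0, 0, 0, 24], [0, 0, 0, 0, 0, 0, 26], [0, 0, -15, 0, 0, 0, 26], [0, 0, -35, 0, 0, 0, 26], [0, 0, -45, 0, 0, 0, 26], [0, 0, -45, 0, 0, 0, 26], [0, -44, -20, 0, 0, 0, 30], [0, -44, -20, 0, 0, 0, 40], [0, -44, 0, 0, 0, 0, 50], [0, -44, 0, 0, 0, 0, 60], [0, -44, 0, 0, 0, 0, 70]]}' | python3 -m creep | head -2; echo '{"steps": [[0, -44, 0, 0, 0, 0, 70], [0, -44, 0, 0, 0, 0, 70], [0, -44, 0, 0, 0, 0, 70], [0, -44, 0, 0, 0, 0, 70], [0, -40, 0, 0, 0, 0.137, 70], [0, 0, 0, 0, 0, 0.137, 70], [0, 0, 0, 0, 0, 0.137, 70], [0, 0, 0, 0, 0, 0.137, 70], [0, 0, 0, 0, 0, 0.137, 70], [0, 0, 0, 0, 0, 0.137, 70], [0, 0, 0, 0, 0, 0.137, 70], [0, 0, 0, 0, 0, 0.137, 70]]}' | python3 -m creep | head -2;echo '{"steps": [[0, 0, 0, 0, 0, 0.137, 70], [0, 0, 0, 0, 0, 0.137, 70], [0, 0, 0, 0, 0, 0, 70], [0, 0, 0, 0, 0, 0, 70]]}' | python3 -m creep
python3 - <<'E'
from h import *
im,d,cp,s=look('wrist','w8');print(s['eef_pos'],s['tool_rot'])
im,d,cp,s=look('top','t1')
E
```

```text
clock: 21.75
eef_pos: [646.3, -12.7, 197.0]
clock: 22.95
eef_pos: [603.1, -222.3, 196.6]
clock: 23.35
eef_pos: [603.0, -222.3, 196.2]
tool_rot: [3.141, 0.0, 1.571]
force: [-1.1, 0.1, 0.9]
width: 70.2
gripper_force: 0.0
[ 603.02672073 -222.34027689  196.22776129] [3.14070371e+00 3.06349754e-04 1.57149503e+00]
```

View pics/w8.png

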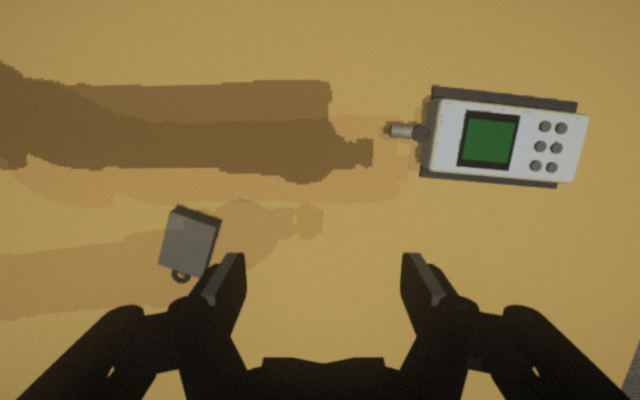

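w8 shows the gauge body from about (430,100) to (588,184) with its stem tip at (384,130). The sled is at (187,240) with its eye at (181,276).

Run:
```python
from h import *
im,d,cp=load('wrist','w8')
hsv=cv2.cvtColor(im,cv2.COLOR_BGR2HSV)
m=((hsv[:,:,1]<50)&(hsv[:,:,2]>140)).astype(np.uint8);m[:,:380]=0;m[200:]=0
m=cv2.morphologyEx(m,cv2.MORPH_OPEN,np.ones((3,3)))
cn=np.vstack(cv2.findContours(m,0,1)[0])[:,0];w=p2w(cn,41,cp).astype(np.float32)
print('body',cv2.minAreaRect(w));b=cv2.boxPoints(cv2.minAreaRect(w));print(b.round(1))
# red-green display
g=((hsv[:,:,1]>120)&(hsv[:,:,0]>45)&(hsv[:,:,0]<80)).astype(np.uint8)
cn=np.vstack(cv2.findContours(g,0,1)[0])[:,0];r=cv2.minAreaRect(p2w(cn,41,cp).astype(np.float32));print('disp',r)
print('stem',p2w([(384,130.5),(426,133)],20,cp),'cradle',p2w([(432,86),(577,102),(421,178),(557,188)],6,cp).round(1))
v=cv2.resize(im[60:200,360:600],None,fx=3.3,fy=3.3,interpolation=cv2.INTER_CUBIC);cv2.imwrite('pics/w8c.png',v)
# top view
im,d,cp=load('top','t1')
print('tip top-cam z20',[ (p2w([a['position']],0,cp),a['confidence']) for a in models.mark_of('gauge','top')[:1]])
```

```text
body ((758.7119750976562, -180.8399200439453), (63.235774993896484, 169.9539031982422), 85.56089782714844)
[[ 671.5 -205.8]
 [ 841.  -218.9]
 [ 845.9 -155.9]
 [ 676.4 -142.7]]
disp ((618.8833618164062, -325.98602294921875), (329.7008361816406, 616.8059692382812), 89.7386474609375)
stem [[ 661.19733928 -174.20607055]
 [ 701.27637687 -176.20410877]] cradle [[ 707.9 -132.9]
 [ 858.  -143.9]
 [ 704.2 -222.8]
 [ 853.  -232.8]]
tip top-cam z20 [(array([[ 671.68174693, -165.78017151]]), 0.95)]
```

View pics/w8c.png

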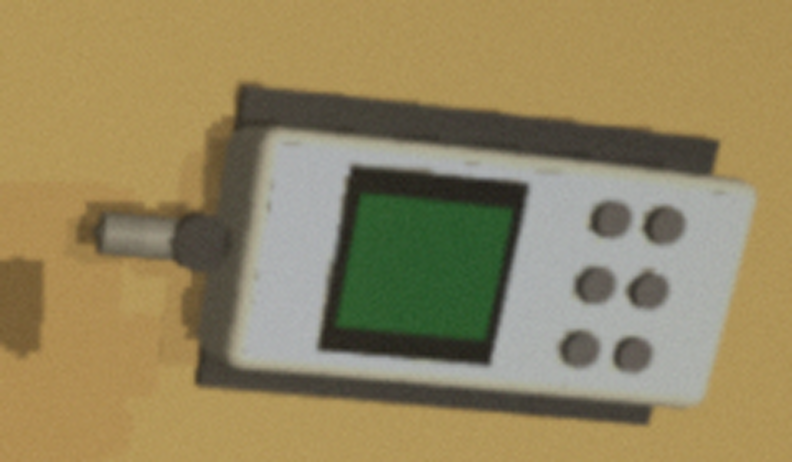

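The crop gives the stem tip at full-frame (389,130), with sharp corners for the body and cradle.

Run:
```python
from h import *
im,d,cp=load('wrist','w8')
b=p2w([(441.2,99.4),(588.8,116.1),(571.2,182.7),(430.3,171.2)],41,cp);print(b.round(1),np.linalg.norm(b-np.roll(b,-1,0),axis=1))
ang=lambda v:np.arctan2(v[1],v[0]);print('body yaw',ang(b[1]-b[0]),ang(b[2]-b[3]),b.mean(0))
for z in(3,6,10):
    c=p2w([(432.7,86.1),(577.6,102.7),(556.4,187.6),(420.6,175.8)],z,cp);print(z,np.linalg.norm(c-np.roll(c,-1,0),axis=1).round(1),ang(c[1]-c[0]),ang(c[2]-c[3]),c.mean(0),(c[0]+c[3])/2)
print('tip',p2w([(389.4,130.3)],20,cp), p2w([(420,133)],20,cp))
im,d,cp=load('wrist','w1');print('tip w1',p2w([(297,119)],20,cp))
im,d,cp=load('wrist','w6');print('tip w6',p2w([(536,207.5)],20,cp))
```

```text
[[ 705.9 -145.6]
 [ 845.3 -156.5]
 [ 840.4 -218.7]
 [ 701.7 -208.7]] [139.8757724   62.46527322 139.06102264  63.32288686]
body yaw -0.07796240062786855 -0.07182357958125643 [ 773.31913643 -182.37344382]
3 [152.   88.8 150.4  88.5] -0.07739556466667448 -0.07923559430719655 [ 782.40319664 -182.90775819] [ 707.03447507 -176.9934636 ]
6 [150.6  88.  149.1  87.8] -0.07739556466667463 -0.0792355943071967 [ 780.80406497 -182.60794096] [ 706.10893691 -176.74650424]
10 [148.8  87.  147.3  86.7] -0.07739556466667435 -0.07923559430719634 [ 778.67188941 -182.20818465] [ 704.87488603 -176.4172251 ]
tip [[ 666.28976239 -173.98576046]] [[ 695.53345823 -176.25953176]]
tip w1 [[ 664.18985484 -175.6748449 ]]
tip w6 [[ 666.08579309 -175.12179655]]
```

```bash
echo '{"steps": [[-23.6, -32, 0, 0, 0, 0, 70], [-23.6, -32, 0, 0, 0, 0, 70], [-23.6, -32, 0, 0, 0, 0, 70], [-23.6, -32, 0, 0, 0, 0, 70], [-23.6, -32, 0, 0, 0, 0.1, 70], [0, 0, 0, 0, 0, 0.1, 70], [0, 0, 0, 0, 0, 0.1, 70], [0, 0, 0, 0, 0, 0, 70], [0, 0, 0, 0, 0, 0, 70]]}' | python3 -m creep
python3 - <<'E'
from h import *
im,d,cp,s=look('wrist','w9');print(s['eef_pos'],s['tool_rot'])
cv2.imwrite('pics/w9c.png',cv2.resize(im[60:260,200:440],None,fx=3,fy=3,interpolation=cv2.INTER_CUBIC))
E
```

```text
clock: 24.4
eef_pos: [442.6, -340.0, 195.5]
tool_rot: [3.141, -0.0, 1.271]
force: [0.5, 0.7, -0.0]
width: 69.9
gripper_force: 0.0
[ 442.63946372 -339.96358829  195.48524254] [ 3.14144738e+00 -1.17509670e-04  1.27120437e+00]
```

View pics/w9c.png

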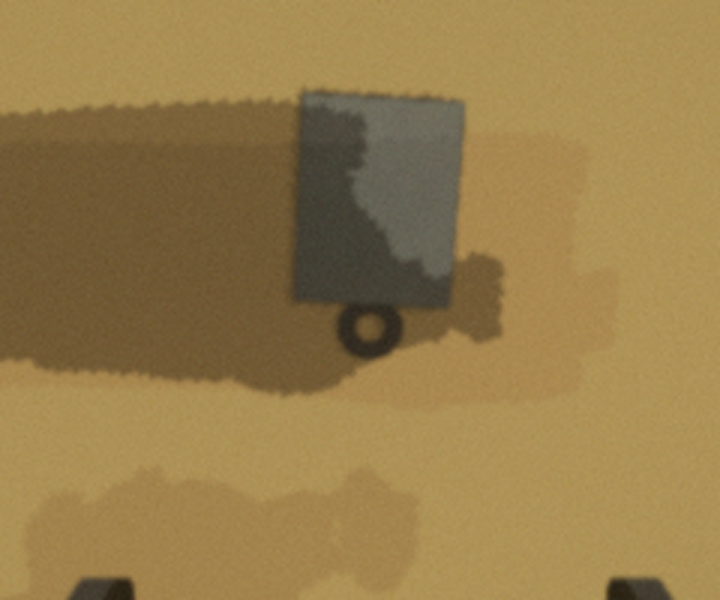

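The crop shows the sled's top corners at full-frame (301,92), (355,94), (349,162) and (298,160), with the eye ending at (323,179).

Run:
```python
from h import *
im,d,cp=load('wrist','w9')
P=[(-32,-25),(-32,25),(32,25),(32,-25)];px=np.array([(301,91.7),(354.7,93.7),(349.3,162),(297.7,160.3)])
p,e=fit_corners(P,px,22,cp,[458,-290,-1.88]);print(p,e)
print('eye',w2p(pose_pts(p,[(52,0)],12),cp))
delta([p[0],p[1],60],p[2])
```

```text
[ 460.63317265 -292.27331817   -1.92146398] 1.2474843818157524
eye [[322.79019913 180.02938581]]
move first in tool axes [ 50.7   3.1 135.4] rot [ 0.    -0.     0.051] other rz -3.09 q7 -0.03 t 24.45
```

```bash
echo '{"steps": [[25, 1.5, 20, 0, 0, 0, 70], [25.7, 1.6, 35, 0, 0, 0, 70], [0, 0, 45, 0, 0, 0.05, 70], [0, 0, 40, 0, 0, 0, 70], [0, 0, 28, 0, 0, 0, 70], [0, 0, 15, 0, 0, 0, 70], [0, 0, 6, 0, 0, 0, 70], [0, 0, 4, 0, 0, 0, 70], [0, 0, 0, 0, 0, 0, 70], [0, 0, 0, 0, 0, 0, 70]]}' | python3 -m creep;python3 -c "
from h import *;delta([460.6,-292.3,0],-1.9215)"
```

```text
clock: 25.45
eef_pos: [461.2, -293.0, 3.3]
tool_rot: [3.14, 0.0, 1.218]
force: [0.6, -0.2, -0.9]
width: 69.9
gripper_force: 0.0
move first in tool axes [ 0.5 -0.8  3.3] rot [ 0.002  0.    -0.002] other rz 3.14 q7 -0.33 t 25.45
```

```bash
echo '{"steps": [[0.5, -0.8, 3, 0, 0, 0, 70], [0, 0, 0, 0, 0, 0, 60], [0, 0, 0, 0, 0, 0, 50], [0, 0, 0, 0, 0, 0, 40], [0, 0, 0, 0, 0, 0, 40], [0, 0, 0, 0, 0, 0, 40], [0, 0, 0, 0, 0, 0, 40]]}' | python3 -m creep; echo '{"steps": [[0, 0, -3, 0, 0, 0, 40], [0, 0, -10, 0, 0, 0, 40], [0, 0, -20, 0, 0, 0, 40], [0, 0, -30, 0, 0, 0, 40], [0, 0, -35, 0, 0, 0, 40], [0, 0, 0, 0, 0, 0, 40], [0, 0, 0, 0, 0, 0, 40]]}' | python3 -m creep; python3 -c "
from h import *;im,d,cp,s=look('wrist','w10');delta([594.7,-168.6,98],-.077)
cv2.imwrite('pics/w10.png',im)"
```

```text
clock: 26.15
eef_pos: [460.0, -292.1, 0.1]
tool_rot: [3.141, 0.0, 1.218]
force: [-0.4, 0.2, 6.3]
width: 49.1
gripper_force: 63.0
clock: 26.85
eef_pos: [460.0, -292.3, 98.2]
tool_rot: [3.14, 0.0, 1.217]
force: [-0.8, -0.8, -3.2]
width: 48.6
gripper_force: 62.7
move first in tool axes [162.7  84.4  -0.9] rot [-1.000e-03  1.000e-03  1.294e+00] other rz -1.85 q7 -0.25 t 26.9
```

View pics/w10.png

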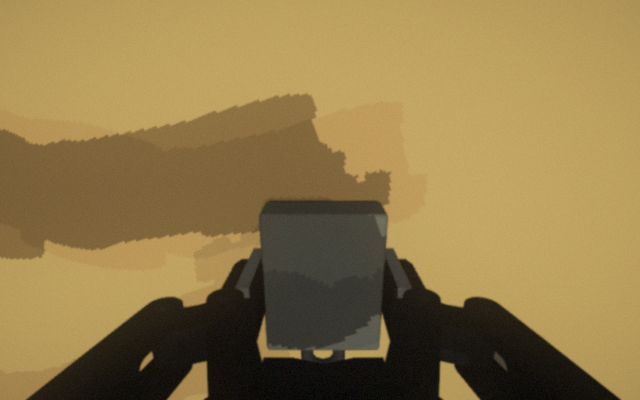

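The sled is held squarely in the grip, with its top face from rows 213 to 349 and its eye at (322,354).

```bash
echo '{"steps": [[22.5, 11.7, 0, 0, 0, 0, 40], [32, 16.6, 0, 0, 0, 0, 40], [36, 18.7, 0, 0, 0, 0, 40], [36, 18.7, 0, 0, 0, 0, 40], [36, 18.7, 0, 0, 0, 0, 40], [0, 0, 0, 0, 0, -0.142, 40], [0, 0, 0, 0, 0, -0.142, 40], [0, 0, 0, 0, 0, -0.142, 40], [0, 0, 0, 0, 0, -0.142, 40], [0, 0, 0, 0, 0, -0.142, 40], [0, 0, 0, 0, 0, -0.142, 40], [0, 0, 0, 0, 0, -0.142, 40]]}' | python3 -m creep|head -3; echo '{"steps": [[0, 0, 0, 0, 0, -0.142, 40], [0, 0, 0, 0, 0, -0.142, 40], [0, 0, 0, 0, 0, -0.142, 40], [0, 0, 0, 0, 0, -0.142, 40], [0, 0, 0, 0, 0, -0.142, 40], [0, 0, 0, 0, 0, -0.144, 40], [0, 0, 0, 0, 0, 0, 40], [0, 0, 0, 0, 0, 0, 40]]}' | python3 -m creep
python3 - <<'E'
from h import *
im,d,cp=load('wrist','w10');s=dict(np.load('pics/w10.npz'))
P=[(-32,-25),(-32,25),(32,25),(32,-25)];px=np.array([(262,213),(387,213),(382,349),(266,349)],float)
p,e=fit_corners(P,px,120,cp,[460,-292,-1.92]);print('in-hand fit',p,e,'tcp',s['pos'],s['rot'])
delta([594.7,-168.6,98],-.077)
E
```

```text
clock: 28.1
eef_pos: [593.9, -168.4, 95.3]
tool_rot: [-3.139, -0.003, 2.218]
clock: 28.9
eef_pos: [594.4, -168.5, 95.9]
tool_rot: [3.141, -0.003, 3.062]
force: [-0.3, -0.2, -2.2]
width: 48.5
gripper_force: 62.7
in-hand fit [ 460.84241259 -292.7835631    -1.92527372] 3.108034497025244 tcp [ 460.03927321 -292.34595612   98.24801069] [3.14010260e+00 4.89379344e-04 1.21740657e+00]
move first in tool axes [-0.3 -0.  -2.1] rot [ 0.001 -0.003 -0.002] other rz 3.14 q7 1.02 t 28.9
```

```bash
echo '{"steps": [[0, 0, 20, 0, 0.003, 0, 40], [0, 0, 35, 0, 0, 0, 40], [0, 0, 20, 0, 0, 0, 40], [0, 0, 10, 0, 0, 0, 40], [0, 0, 4, 0, 0, 0, 40], [0, 0, 2, 0, 0, 0, 40], [0, 0, 0, 0, 0, 0, 40]]}' | python3 -m creep; echo '{"steps": [[0, 0, 2, 0, 0, 0, 40], [0, 0, 1, 0, 0, 0, 40], [0, 0, 0, 0, 0, 0, 40]]}' | python3 -m creep
```

```text
clock: 29.6
eef_pos: [595.8, -168.5, 7.1]
tool_rot: [3.142, -0.002, 3.066]
force: [0.5, 0.9, -2.6]
width: 49.1
gripper_force: 62.6
clock: 29.9
eef_pos: [595.2, -168.8, 3.7]
tool_rot: [-3.141, -0.003, 3.066]
force: [-0.5, 0.2, -2.3]
width: 48.8
gripper_force: 62.7
```

```bash
echo '{"steps": [[0, 0, 1.5, 0, 0, 0, 40], [0, 0, 1, 0, 0, 0, 40], [0, 0, 0.7, 0, 0, 0, 40], [0, 0, 0, 0, 0, 0, 40]]}' | python3 -m creep;  echo '{"steps": [[0, 0, 0.7, 0, 0, 0, 40], [0, 0, 0, 0, 0, 0, 40]]}' | python3 -m creep
```

```text
clock: 30.3
eef_pos: [595.1, -168.6, 0.2]
tool_rot: [-3.142, -0.003, 3.066]
force: [0.0, -0.5, -2.4]
width: 48.5
gripper_force: 62.9
clock: 30.5
eef_pos: [595.1, -168.6, 0.1]
tool_rot: [-3.141, -0.003, 3.066]
force: [-2.5, -0.5, 3.4]
width: 48.4
gripper_force: 63.5
```

Contact; release, rise and check the sled by fitting its outline.

```bash
echo '{"steps": [[0, 0, -0.7, 0, 0, 0, 55], [0, 0, 0, 0, 0, 0, 62], [0, 0, 0, 0, 0, 0, 66], [0, 0, -15, 0, 0, 0, 66], [0, 0, -35, 0, 0, 0, 66], [0, 0, -45, 0, 0, 0, 66], [-6, -26, -45, 0, 0, 0, 66], [-6, -27, -45, 0, 0, 0, 66], [0, 0, -10, 0, 0, 0.15, 66], [0, 0, 0, 0, 0, 0.15, 66], [0, 0, 0, 0, 0, 0.15, 66], [0, 0, 0, 0, 0, 0.15, 66]]}' | python3 -m creep|head -2; echo '{"steps": [[0, 0, 0, 0, 0, 0.15, 66], [0, 0, 0, 0, 0, 0.15, 66], [0, 0, 0, 0, 0, 0.15, 66], [0, 0, 0, 0, 0, 0.15, 66], [0, 0, 0, 0, 0, 0.15, 66], [0, 0, 0, 0, 0, 0.15, 66], [0, 0, 0, 0, 0, 0, 66], [0, 0, 0, 0, 0, 0, 66]]}' | python3 -m creep|head -3
python3 - <<'E'
from h import *
im,d,cp,s=look('wrist','w11');print(s['eef_pos'],s['tool_rot'])
p0=[595.1,-168.6,-.077];P=np.array([(-32,-25),(32,-25),(32,25),(-32,25)],float)
q=w2p(pose_pts(p0,P,22),cp);print(q.round(),'tip',w2p([[666.5,-174.1,20]],cp).round())
m=(cv2.cvtColor(im,cv2.COLOR_BGR2HSV)[:,:,1]<85).astype(np.uint8);roi=np.zeros_like(m);cv2.fillPoly(roi,[w2p(pose_pts(p0,P*1.3,22),cp).astype(np.int32)],1)
m=cv2.morphologyEx(m*roi,cv2.MORPH_OPEN,np.ones((5,5)));print(m.sum(),cv2.contourArea(q.astype(np.float32)))
print(fit_mask(P,m,22,cp,p0))
print([(a['position'],a['confidence']) for a in models.mark_of('sled','wrist')[:2]],w2p([[595.1,-168.6,0]],cp))
w=models.mark_of('weight','top');cams.get_image('top')
w=models.mark_of('weight','top')[:2];c2=cam_pose('top');print('weight',[(p2w([a['position']],0,c2),a['confidence']) for a in w])
E
```

```text
clock: 31.7
eef_pos: [603.3, -219.6, 192.2]
clock: 32.5
eef_pos: [603.4, -219.4, 191.6]
tool_rot: [-3.139, -0.0, 1.57]
[ 603.38900955 -219.4035592   191.58748794] [-3.13940219e+00 -1.60349284e-04  1.56991991e+00]
[[278. 152.]
 [346. 158.]
 [351. 103.]
 [280.  97.]] tip [[391. 134.]]
3702 3858.19035156467
(array([ 5.96844623e+02, -1.68585657e+02, -3.77665538e-02]), np.float64(0.0883319937917838))
[([316.2, 125.4], 0.68)] [[314.19727436 126.3618322 ]]
weight []
```

Run:
```python
from h import *
im,d,cp=load('wrist','w11')
p0=[595.1,-168.6,-.077];P=np.array([(-32,-25),(32,-25),(32,25),(-32,25)],float)
S=cv2.GaussianBlur(cv2.cvtColor(im,cv2.COLOR_BGR2HSV)[:,:,1],(3,3),0)
roi=np.zeros_like(S);cv2.fillPoly(roi,[w2p(pose_pts(p0,P*1.3,22),cp).astype(np.int32)],1)
for r in (90,110,125,140,165):print(r,S[r,262:370:4].tolist())
for t in(60,75,90,105):
    m=cv2.morphologyEx((S<t).astype(np.uint8)*roi,cv2.MORPH_OPEN,np.ones((9,9)));cn=np.vstack(cv2.findContours(m,0,1)[0])[:,0]
    r=cv2.minAreaRect(p2w(cn,22,cp).astype(np.float32));f=fit_mask(P,m,22,cp,p0);print(t,m.sum(),r,f)
# depth-based top face
mm=(roi>0);K,D,T=cp;v,u=np.nonzero(mm);un=cv2.undistortPoints(np.c_[u,v].astype(float).reshape(-1,1,2),K,D).reshape(-1,2);dd=d[v,u]
X=(np.c_[un,np.ones(len(un))]*dd[:,None])@T[:3,:3].T+T[:3,3];k=(X[:,2]>15)&(X[:,2]<29)&(dd>0);print('depth',k.sum(),cv2.minAreaRect(X[k][:,:2].astype(np.float32)),X[k].mean(0))
```

```text
90 [138, 135, 137, 138, 135, 137, 135, 137, 138, 138, 136, 135, 134, 138, 134, 138, 136, 134, 128, 126, 127, 126, 127, 127, 129, 128, 128]
110 [140, 135, 136, 136, 136, 64, 52, 54, 50, 49, 52, 52, 53, 49, 53, 52, 54, 55, 41, 44, 42, 43, 70, 128, 128, 126, 127]
125 [140, 135, 139, 137, 134, 60, 56, 53, 53, 54, 56, 60, 60, 50, 56, 52, 56, 52, 45, 41, 43, 43, 62, 72, 102, 71, 76]
140 [137, 136, 140, 138, 130, 56, 54, 55, 53, 58, 58, 53, 56, 57, 60, 54, 57, 57, 52, 63, 47, 51, 130, 81, 76, 100, 137]
165 [138, 140, 137, 140, 139, 138, 139, 137, 138, 136, 137, 135, 137, 140, 135, 137, 137, 137, 135, 140, 137, 137, 136, 137, 137, 135, 137]
60 2298 ((597.4148559570312, -167.23646545410156), (45.07421112060547, 60.686519622802734), 89.78206634521484) (array([ 5.98170130e+02, -1.68590226e+02,  7.44787380e-03]), np.float64(0.42648678009894736))
75 3558 ((597.0709838867188, -168.272705078125), (47.582237243652344, 64.10556030273438), 85.99024963378906) (array([ 5.96646664e+02, -1.68117716e+02, -4.01792822e-02]), np.float64(0.11397903447629176))
90 3716 ((597.2883911132812, -168.30345153808594), (48.744224548339844, 65.65141296386719), 86.100830078125) (array([ 5.96602557e+02, -1.68753124e+02, -3.35356081e-02]), np.float64(0.08311611230302929))
105 3863 ((597.6156005859375, -168.42640686035156), (49.7512321472168, 67.1226577758789), 85.54529571533203) (array([ 5.96506213e+02, -1.68057484e+02, -7.21887185e-02]), np.float64(0.057866353908638146))
depth 3860 ((600.754150390625, -168.87098693847656), (50.658180236816406, 73.79196166992188), 85.41018676757812) [ 596.17133313 -167.87404751   21.81378344]
```

The sled sits at about (596,-168) with yaw near -0.075, leaving a gap of about 19 mm. Now the weight.

```bash
echo '{"steps": [[37, -22.1, 0, 0, 0, 0, 66], [37, -22.1, 0, 0, 0, 0, 66], [37, -22.1, 0, 0, 0, 0, 66], [37, -22.1, 0, 0, 0, 0, 66], [37, -22.1, 0, 0, 0, 0, 66], [37, -22.1, 0, 0, 0, 0, 66], [37, -22.1, 0, 0, 0, 0, 66], [0, 0, 0, 0, 0, 0, 66], [0, 0, 0, 0, 0, 0, 66]]}' | python3 -m creep|head -3
python3 - <<'E'
from h import *
im,d,cp,s=look('wrist','w12');print(s['eef_pos'],s['tool_rot'],w2p([[448,90,0],[448,90,55]],cp).round())
print([(a['position'],a['confidence'],p2w([a['position']],0,cp)) for a in models.mark_of('weight','wrist')[:2]])
K,D,T=cp;v,u=np.mgrid[60:220,220:420].reshape(2,-1);un=cv2.undistortPoints(np.c_[u,v].astype(float).reshape(-1,1,2),K,D).reshape(-1,2);dd=d[v,u]
X=(np.c_[un,np.ones(len(un))]*dd[:,None])@T[:3,:3].T+T[:3,3]
for a,b in((10,32),(32,40),(50,62)):
    k=(X[:,2]>a)&(X[:,2]<b)&(dd>0)
    if k.sum()>3:print(a,b,k.sum(),X[k].mean(0).round(1),cv2.minEnclosingCircle(X[k][:,:2].astype(np.float32)),X[k].min(0).round(1),X[k].max(0).round(1))
E
```

```text
clock: 33.65
eef_pos: [449.8, 40.6, 191.6]
tool_rot: [-3.139, 0.0, 1.569]
[449.84784792  40.64366261 191.63587363] [-3.13930552e+00  4.35504795e-05  1.56901244e+00] [[321. 128.]
 [320. 133.]]
[([320.6, 125.5], 0.61, array([[447.86264531,  92.23617433]]))]
10 32 4 [449.2 108.3  19.4] ((448.1225891113281, 107.89888000488281), 5.836063385009766) [442.3 107.4  10.7] [453.9 109.   28. ]
32 40 728 [447.4  92.6  36.7] ((447.1168518066406, 91.14185333251953), 17.785999298095703) [430.   73.8  32.9] [464.3 108.6  39.8]
50 62 534 [447.1  91.2  54.9] ((447.1815490722656, 91.09221649169922), 10.896172523498535) [437.1  80.5  50.6] [456.9 101.8  57.2]
```

```bash
echo '{"steps": [[25, -1.3, 20, 0, 0, 0, 66], [25.5, -1.4, 35, 0, 0, 0, 66], [0, 0, 45, 0, 0, 0, 66], [0, 0, 40, 0, 0, 0, 66], [0, 0, 28, 0, 0, 0, 66], [0, 0, 15, 0, 0, 0, 66], [0, 0, 5, 0, 0, 0, 66], [0, 0, 2, 0, 0, 0, 66], [0, 0, 0, 0, 0, 0, 50], [0, 0, 0, 0, 0, 0, 35], [0, 0, 0, 0, 0, 0, 25], [0, 0, 0, 0, 0, 0, 25]]}' | python3 -m creep; echo '{"steps": [[0, 0, 0, 0, 0, 0, 25], [0, 0, 0, 0, 0, 0, 25], [0, 0, -3, 0, 0, 0, 25], [0, 0, -12, 0, 0, 0, 25], [0, 0, -25, 0, 0, 0, 25], [0, 0, -35, 0, 0, 0, 25], [0, 0, -25, 0, 0, 0, 25], [0, 0, 0, 0, 0, 0, 25]]}' | python3 -m creep; python3 -c "
from h import *;delta([596.2,-168.4,100],1.57)"
```

```text
clock: 34.95
eef_pos: [447.3, 90.0, 1.9]
tool_rot: [-3.14, 0.0, 1.565]
force: [0.4, -0.8, 3.0]
width: 34.4
gripper_force: 60.3
clock: 35.75
eef_pos: [448.8, 91.2, 103.8]
tool_rot: [3.14, -0.002, 1.565]
force: [0.9, 0.2, -2.2]
width: 34.7
gripper_force: 60.4
move first in tool axes [-258.9  148.8    3.5] rot [ 0.002 -0.002 -0.005] other rz 3.14 q7 -0.91 t 35.75
```

```bash
echo '{"steps": [[-18, 10.3, 0, 0, 0, 0, 25], [-32, 18.4, 0, 0, 0, 0, 25], [-36, 20.7, 0, 0, 0, 0, 25], [-36, 20.7, 0, 0, 0, 0, 25], [-36, 20.7, 0, 0, 0, 0, 25], [-36, 20.7, 0, 0, 0, 0, 25], [-32, 18.4, 0, 0, 0, 0, 25], [-22, 12.6, 0, 0, 0, 0, 25], [-11, 6.3, 0, 0, 0, 0, 25], [0, 0, 0, 0, 0, 0, 25], [0, 0, 0, 0, 0, 0, 25]]}' | python3 -m creep
python3 - <<'E'
from h import *
delta([596.2,-169,24],1.57)
im,d,cp,s=look('wrist','w13');K,D,T=cp;v,u=np.mgrid[60:400,220:420].reshape(2,-1);un=cv2.undistortPoints(np.c_[u,v].astype(float).reshape(-1,1,2),K,D).reshape(-1,2);dd=d[v,u]
X=(np.c_[un,np.ones(len(un))]*dd[:,None])@T[:3,:3].T+T[:3,3];zb=s['eef_pos'][2]-1.9;t=s['eef_pos']
k=(abs(X[:,2]-zb-55)<5)&(dd>0)&(np.hypot(X[:,0]-t[0],X[:,1]-t[1])<20);print('knob',k.sum(),cv2.minEnclosingCircle(X[k][:,:2].astype(np.float32)) if k.sum()>3 else 0,t)
E
```

```text
clock: 36.85
eef_pos: [593.6, -167.1, 100.1]
tool_rot: [-3.137, -0.002, 1.568]
force: [-1.0, 0.3, -2.1]
width: 34.7
gripper_force: 60.3
move first in tool axes [-2.   3.  76.1] rot [-0.005 -0.002 -0.002] other rz 3.14 q7 -0.3 t 36.85
knob 3335 ((590.5302124023438, -163.5995330810547), 15.395981788635254) [ 593.61747253 -167.14714015  100.10163982]
```

```bash
echo '{"steps": [[-2, 2.6, 20, -0.004, -0.002, 0, 25], [0, 0, 25, 0, 0, 0, 25], [0, 0, 15, 0, 0, 0, 25], [0, 0, 6, 0, 0, 0, 25], [0, 0, 3, 0, 0, 0, 25], [0, 0, 0, 0, 0, 0, 25], [0, 0, 0, 0, 0, 0, 25]]}' | python3 -m creep; echo '{"steps": [[0, 0, 2, 0, 0, 0, 25], [0, 0, 1.5, 0, 0, 0, 25], [0, 0, 0, 0, 0, 0, 25]]}' | python3 -m creep
```

```text
clock: 37.6
eef_pos: [597.9, -171.3, 32.7]
tool_rot: [3.139, 0.002, 1.566]
force: [-0.7, 0.3, -2.7]
width: 35.1
gripper_force: 60.3
clock: 37.9
eef_pos: [597.1, -171.5, 28.3]
tool_rot: [3.141, 0.002, 1.566]
force: [-0.2, -0.7, -2.7]
width: 34.6
gripper_force: 60.3
```

```bash
echo '{"steps": [[2.3, -0.7, 1, 0, 0, 0, 25], [0, 0, 1.2, 0, 0, 0, 25], [0, 0, 1, 0, 0, 0, 25], [0, 0, 0, 0, 0, 0, 25], [0, 0, 0, 0, 0, 0, 25]]}' | python3 -m creep; echo '{"steps": [[0, 0, 0.8, 0, 0, 0, 25], [0, 0, 0.5, 0, 0, 0, 25], [0, 0, 0, 0, 0, 0, 25]]}' | python3 -m creep
```

```text
clock: 38.4
eef_pos: [596.5, -169.1, 25.1]
tool_rot: [3.141, 0.002, 1.566]
force: [-0.1, 0.2, -3.3]
width: 34.5
gripper_force: 60.3
clock: 38.7
eef_pos: [596.6, -169.1, 24.0]
tool_rot: [3.14, 0.002, 1.566]
force: [-0.7, 0.8, -0.5]
width: 35.0
gripper_force: 60.6
```

```bash
echo '{"steps": [[0, 0, 0.5, 0, 0, 0, 25], [0, 0, 0, 0, 0, 0, 25]]}' | python3 -m creep
```

```text
clock: 38.9
eef_pos: [596.6, -169.1, 24.0]
tool_rot: [3.14, 0.002, 1.566]
force: [-1.6, -0.1, 5.4]
width: 34.2
gripper_force: 61.0
```

Contact; release, back away and check everything.

```bash
echo '{"steps": [[0, 0, -0.5, 0, 0, 0, 42], [0, 0, 0, 0, 0, 0, 50], [0, 0, 0, 0, 0, 0, 54], [0, 0, -15, 0, 0, 0, 54], [0, 0, -35, 0, 0, 0, 54], [0, 0, -45, 0, 0, 0, 54], [0, 0, -45, 0, 0, 0, 54], [-40, 0, -25, 0, 0, 0, 54], [-25, 0, 0, 0, 0, 0, 54], [0, 0, 0, 0, 0, 0, 54], [0, 0, 0, 0, 0, 0, 54]]}' | python3 -m creep|head -3; python3 -c "
from h import *
look('wrist','w14')"; echo '{"steps": [[30, 2, 0, 0, 0, 0, 54], [42, 2, 0, 0, 0, 0, 54], [42, 2, 0, 0, 0, 0, 54], [42, 2, 0, 0, 0, 0, 54], [42, 2, 0, 0, 0, 0, 54], [42, 2, 0, 0, 0, 0, 54], [42, 2, 0, 0, 0, 0, 54], [42, 2, 0, 0, 0, 0, 54], [0, 0, 0, 0, 0, 0, 54], [0, 0, 0, 0, 0, 0, 54]]}' | python3 -m creep|head -2;python3 - <<'E'
from h import *
im2,d2,cp2,s=look('wrist','w15')
im,d,cp=load('wrist','w14');K,D,T=cp;v,u=np.mgrid[40:230,220:420].reshape(2,-1);un=cv2.undistortPoints(np.c_[u,v].astype(float).reshape(-1,1,2),K,D).reshape(-1,2);dd=d[v,u]
X=(np.c_[un,np.ones(len(un))]*dd[:,None])@T[:3,:3].T+T[:3,3]
for a,b in((19,26),(52,62),(70,84)):
    k=(X[:,2]>a)&(X[:,2]<b)&(dd>0)&(abs(X[:,0]-596)<36);print(a,k.sum(),cv2.minAreaRect(X[k][:,:2].astype(np.float32)),X[k].mean(0).round(1))
t=w2p([[666,188,8]],cp2)[0].astype(int);print(t)
a=im[50:230,230:450];b=im2[max(0,t[1]-100):,][:200,max(0,t[0]-110):t[0]+110]
for n,c in(('a',a),('b',b)):pass
b=cv2.resize(b,None,fx=1.8,fy=1.8,interpolation=cv2.INTER_CUBIC);a=cv2.resize(a,None,fx=1.8,fy=1.8,interpolation=cv2.INTER_CUBIC)
h=max(a.shape[0],b.shape[0]);pad=lambda i:cv2.copyMakeBorder(i,0,h-i.shape[0],0,4,0);cv2.imwrite('pics/fin.png',np.hstack([pad(a),pad(b)]))
E
```

```text
clock: 40.0
eef_pos: [595.7, -234.1, 189.6]
tool_rot: [3.14, 0.001, 1.564]
clock: 41.05
eef_pos: [612.6, 93.3, 188.4]
19 2398 ((595.6797485351562, -168.65489196777344), (50.00845718383789, 63.69767761230469), 85.32588195800781) [ 594.6 -167.9   21.8]
52 905 ((596.9915771484375, -167.8310546875), (34.624900817871094, 34.54846954345703), 45.209407806396484) [ 597.1 -167.1   58.6]
70 662 ((597.2305908203125, -167.82469177246094), (21.027950286865234, 20.74253273010254), 56.19795227050781) [ 597.2 -167.7   76.8]
[380  78]
```

View pics/fin.png

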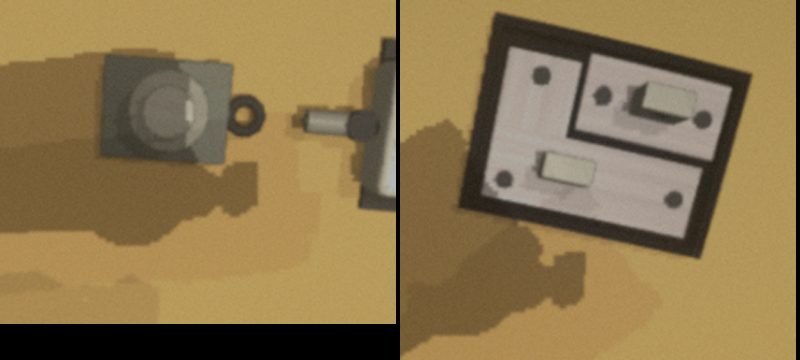

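The left crop shows the sled in line with the stem, with the weight centred on it and about 20 mm between the eye's end (266,115) and the tip (303,120). The right crop shows both plates nested and flat in the tray.

```bash
python3 -c "
from cell import ctrl;print(ctrl.finish_job())"
```

```text
the job is handed in; nothing more can be done
None
```

The job is handed in: both plates are nested flat in the tray with tabs up, the sled is in line with the gauge with its eye about 20 mm from the stem tip, and the weight stands upright on the middle of the sled.

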